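Put the long pry blade back in its slotted block

TASK

Before the next controller shell is opened, put the long-bladed pry tool away: pick it up by its handle and lower it, still on edge, so that its blade goes down into the slot of the wooden block and lies fully home on the slot floor, with the handle resting flat and upright in the middle of the open ledge in front of the slot. Let go of it there, and leave the similar tool with the short stubby blade where it stands.

Things in the scene. Friction and masses are not known exactly. Their poses are not given: they have to be found in the camera images.
- long_grip (a point): Long pry tool standing on edge on the bench: black flat-bottomed handle 95 long, 22 thick, 48 high mm (x, y, z) and, ahead of it (+x), a flat steel blade 75 long, 4 thick, 40 high mm, its lower edge level with the handle's underside. This point is the handle's middle, 24 mm above its underside; x points to the blade's tip, z up. 0.1 to 0.2 kg, balanced about 20 mm ahead of this point.
- long_tip (a point): The far end of the long tool's blade, at mid-height of the blade: 122.5 mm ahead (+x) of the handle's middle and 20 mm above the handle's underside; axes as for the handle.
- rack_seat (a point): Fixed wooden block: the point on its ledge, 20 mm above the bench, where the middle of the handle's underside belongs. x runs along the slot's centre line, into the slot. Base 90 mm wide, from x -60 to 163. From x 65 to 155 two cheeks, 42 mm high over the ledge, 64 wide over both, form the slot: 20 wide, flaring to 34 in the top 14, open above and to the ledge, far end walled, floor level with the ledge.
- short_grip (a point): The tool to leave alone: the same kind, but with a handle 80 x 22 x 48 mm and a stubby steel blade only 28 mm long. This point is the middle of its handle, 24 mm above the bench; x points towards its blade's tip.
Mind the look-alikes: they are no part of the job. Leave any orange or pink look-alike of the part that bears long_grip alone. There is more than one size of the part that bears rack_seat; the job needs the larger.

How it is judged (in metres and radians):
At the end, for the whole second after the job is handed in: The long tool rests in the block: handle middle within 22 mm along and 15 mm across of the seat, at resting height within 7 mm; blade tip in the slot, 90 to 150 mm ahead of the seat, within 15 mm across and 7 mm in height; within 15 degrees of the slot line and 9.5 degrees of upright (x of long_grip in the frame of rack_seat between -0.022 and 0.022 m and y of long_grip in the frame of rack_seat between -0.015 and 0.015 m and z of long_grip in the frame of rack_seat between 0.017 and 0.031 m and x of long_tip in the frame of rack_seat between 0.09 and 0.15 m and y of long_tip in the frame of rack_seat between -0.015 and 0.015 m and z of long_tip in the frame of rack_seat between 0.013 and 0.027 m and angle between the x axis of long_grip and the x axis of rack_seat, either way round below 0.26 rad and angle between long_grip's own z axis and vertical below 0.17 rad); the robot touches nothing.
It fails at once if the short-bladed tool is moved by more than 30 mm (distance of short_grip from where it was at the start of the episode above 0.03 m).
It also fails if it takes over 43 s, if anything falls off the work surface, if the arm or the gripper's body presses on something with over 40 N, if the wrist force passes 120 N, or if a joint passes its speed limit or range.

ROBOT

A 6-joint arm with a two-finger parallel gripper is mounted at the origin on the work surface. World frame = base frame: x ahead of the robot, y to its left, z up, the work surface at z = 0. Lengths are in m, angles in degrees, forces in N, time in s.
With the tool pointing down it reaches from about 0.25 to 0.725 m from the base axis. Payload 9.7 kg.
Tool frame: the origin (TCP) lies on the centre line of the jaws, within the pads' length; the fingertips stand 22 mm ahead of it and the grasp point (between the pads) lies 3 mm ahead of it; z points along the fingers, y is the direction in which the jaws open and shut (so a half turn about z gives the same grasp; the last joint's range is limited). The gripper opens to 85 mm and grips with 20 to 120 N. Pads are 22 mm wide; open, the fingers measure 114 mm over their backs; the gripper's body (76 mm by 85 mm) begins 54 mm behind the grasp point. The pads swing forward as they close: fully open they stand 13 mm farther back than shut.
Start: joints at [-76.776, 4.979, 10.078, 95.1, 0, 90], TCP at [0.126, -0.535, 0.253] pointing down, gripper open.
Joint ranges: [-179.16, 179.16], [-48.56, 103.87], [-65.8, 70.77], [-126.05, 130.52], [-82.76, 87.17], [-180, 180]. Speed limits (degrees/s): [127.2, 127.2, 147.25, 180, 180, 180].

INTERFACE

Orientations are given as [roll, pitch, yaw] about the fixed x, y, z axes, in that order (R = Rz(yaw) Ry(pitch) Rx(roll)).
In Python, from workcell import monitor, eyes, job gives the robot as it stands. The module is installed in compiled form; this text tells all that it offers.
- The arm moves only by the tool drive_tool, never from a script. Its argument "plan" is a list of rows, each a list of 3 entries, a list of its own where there are three numbers: the opening, from 0 (shut) to 1 (fully open), then the shift along the world's x, y, z in m, then the turn about the world's z in degrees. In form: [[gripper, [x, y, z], yaw], ...]. A call has 1 to 10 rows; each row shifts and turns the commanded pose from where the row before left it; what a row does not reach is not made up. A row lasts 1/8 s, in which the tool goes at most 62.5 mm and 10.7 degrees, less where a joint would pass 70% of its speed; a pose out of reach is approached as far as the arm can. A call is refused whole if a number of a shift passes 0.0625 or a number of a turn 10.7, either way. A call with a gripper value outside its range is refused whole. The fingers move at their own pace and stop on an object; "grip_force" is the grip in N (left out, the last holds). Time passes only in rows, so rows that do not move let the fingers close. It gives the time, the measured TCP pose, the force and the opening at its end, in the units of the state.
- monitor.get_obs(): the state, without advancing time (a new reading comes with each control period).
- eyes.camera(name): name is "side" or "top" or "wrist"; returns (picture, depth): 384x512x3 uint8, red, green, blue; 384x512 float32, m along the optical axis (not along the pixel's ray), 0 where there is no reading.
- eyes.camera_params(name): a dict with "fx", "fy", "cx", "cy" (pixels), "extrinsics" (4x4, takes a point from world to camera coordinates); the wrist camera has in their place "mount" (4x4, takes a point from camera to tool coordinates, whose origin is the TCP and whose axes are the flange's). Camera axes: x right, y down, z forward; pixel columns grow to the right and rows downward; lengths in m; the calibration is good to about 2 mm. A picture is of the moment at which its call begins: read the wrist's pose just before it. camera_params takes no time and is no camera call.
- job.job_done(): hands the job in, once; it reports no verdict.
The state is a dict: "time": time; "q": joint angles; "qd": joint speeds; "joint_efforts": joint torques, N m; "ee_pos": TCP position; "tcp_rot": TCP orientation; "wrist_force": force on the tool from outside, world axes, zero at the start; "torque": the same for the moment, N m; "opening": finger opening in m.
Only numpy, scipy, OpenCV 4.12 (cv2) and the standard library are available. Lean on these libraries where they do the work, as an engineer would, in place of code of your own. Each camera call takes 0.05 s, during which the arm holds its last target.

## Working session

There is one attempt and no reset: what is moved stays moved. The work goes in short steps, Python scripts to look and compute and a tool call to move; the robot and the scene stay as the last step left them, time stands still between calls to the robot, and variables do not carry over. Pictures are saved under pics/ and viewed, and the job is handed in when it is done.

Besides the shell and the picture viewer there is one more tool, called as name(argument=value, ...) on one line, values as JSON. drive_tool: Moves the arm, as the interface text tells. Its arguments: {"type":"object","properties":{"plan":{"type":"array","items":{"type":"array"}},"grip_force":{"type":"number"}},"required":["plan"]}

```bash
mkdir -p pics; cat > h.py <<'E'
import numpy as np,cv2
from workcell import monitor,eyes,job
def snap(n,f):
    o=monitor.get_obs(); im,d=eyes.camera(n); np.savez('pics/'+f+'.npz',im=im,d=d,p=o['ee_pos'],r=o['tcp_rot'])
    cv2.imwrite('pics/'+f+'.png',im[:,:,::-1]); return im,d
def load(f):
    z=np.load('pics/'+f+'.npz'); return z['im'],z['d']
def world(n,f):
    z=np.load('pics/'+f+'.npz'); d=z['d']; c=eyes.camera_params(n)
    v,u=np.mgrid[:384,:512]
    P=np.stack([(u-c['cx'])/c['fx']*d,(v-c['cy'])/c['fy']*d,d],-1)
    if 'mount' in c:
        from scipy.spatial.transform import Rotation as R
        M=np.array(c['mount']);P=P@M[:3,:3].T+M[:3,3]
        Rm=R.from_euler('xyz',z['r'],degrees=True).as_matrix()
        return P@Rm.T+z['p']
    E=np.linalg.inv(np.array(c['extrinsics'])); return P@E[:3,:3].T+E[:3,3]
E
python3 - <<'E'
from h import *
print(monitor.get_obs())
snap('top','top0');snap('side','side0')
for n in('top','side'):
    im,_=load(n+'0'); 
E
```

```text
{'time': 0.0, 'q': array([-7.67763137e+01,  5.01233763e+00,  1.00346225e+01,  9.50990058e+01,
        2.51397077e-04,  9.00004136e+01]), 'qd': array([ 0.09929549, -0.05196251, -0.03952147,  0.11815603,  0.03852761,
       -0.04949066]), 'joint_efforts': array([ 6.33470103e-03, -5.20391393e+01,  4.64804292e+01,  1.62957434e-02,
        3.60565846e-04, -2.26377585e-05]), 'ee_pos': array([ 0.12577124, -0.53522802,  0.25257268]), 'tcp_rot': array([-1.79923279e+02, -2.50843093e-04,  1.32232724e+01]), 'wrist_force': array([-0.84428509,  0.24477053, -0.30752283]), 'torque': array([-0.00300552, -0.00197898, -0.03226414]), 'opening': 0.08540777397071939}
```

View pics/top0.png

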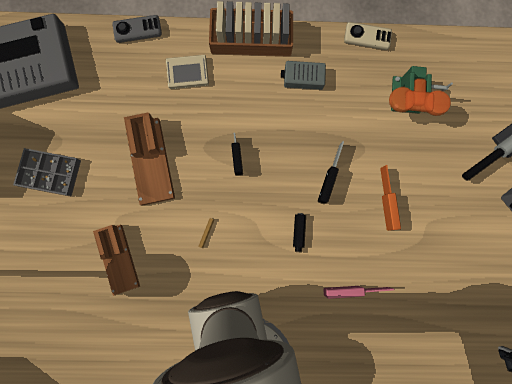

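View pics/side0.png

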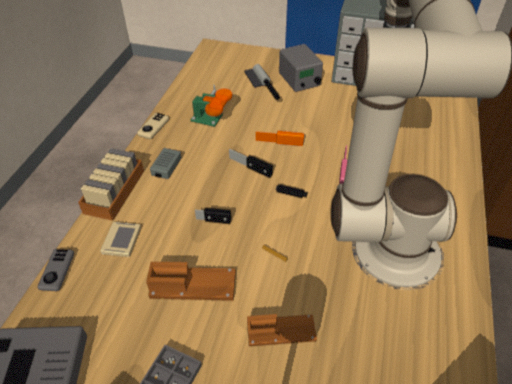

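```bash
python3 - <<'E'
from h import *
W=world('top','top0'); im,d=load('top0')
for u,v in [(334,172),(329,195),(341,147),(237,155),(300,232),(485,165),(149,160),(162,195),(140,120),(115,260),(250,200)]: print(u,v,W[v,u].round(4))
def crop(f,x0,y0,x1,y1,s,o):
    im,_=load(f); cv2.imwrite('pics/'+o+'.png',cv2.resize(im[y0:y1,x0:x1,::-1],None,fx=s,fy=s,interpolation=cv2.INTER_CUBIC))
crop('top0',280,120,400,240,5,'c1');crop('top0',90,95,200,215,5,'c2');crop('top0',440,100,512,220,5,'c3')
crop('side0',180,60,330,240,3,'c4')
E
```

```text
334 172 [ 0.4947 -0.224   0.0484]
329 195 [ 0.435  -0.2111  0.0469]
341 147 [ 0.5643 -0.2455  0.0379]
237 155 [0.5336 0.0259 0.0473]
300 232 [ 0.3405 -0.1406  0.0228]
485 165 [ 0.5197 -0.6107  0.0602]
149 160 [0.5213 0.2578 0.021 ]
162 195 [0.43   0.2203 0.0151]
140 120 [0.6224 0.2812 0.0416]
115 260 [0.2604 0.3307 0.0128]
250 200 [ 0.4239 -0.0096 -0.0007]
```

View pics/c1.png

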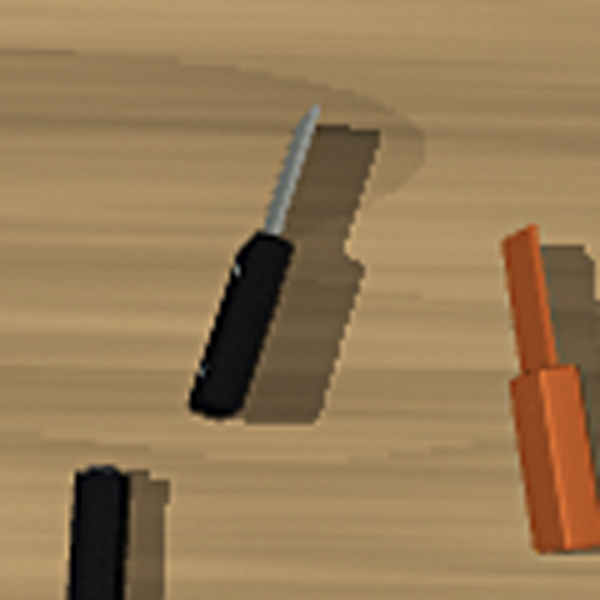

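View pics/c2.png

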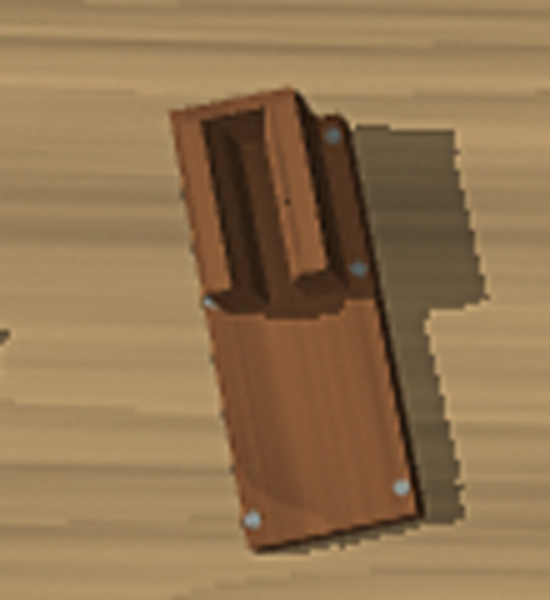

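View pics/c4.png

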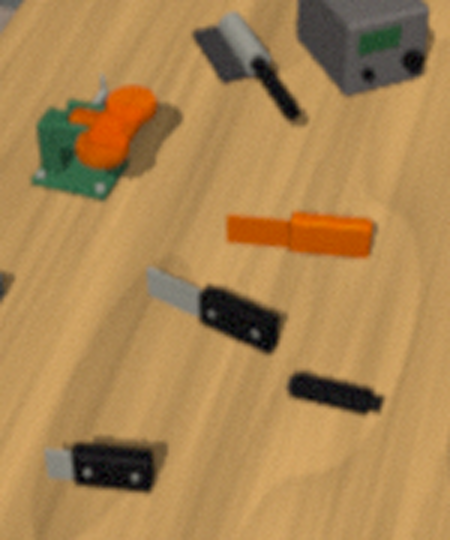

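```bash
python3 - <<'E'
from h import *
W=world('top','top0'); 
def box(z0,z1,u0,u1,v0,v1):
    S=W[v0:v1,u0:u1].reshape(-1,3); S=S[(S[:,2]>z0)&(S[:,2]<z1)]
    (c,s,a)=cv2.minAreaRect((S[:,:2]*1000).astype(np.float32)); print(len(S),np.round(c,1),np.round(s,1),round(a,2),S[:,2].mean().round(4)); 
    m=S[:,:2].mean(0); u,_s,vt=np.linalg.svd(S[:,:2]-m,full_matrices=False); print('  mean',m.round(4),'dir',np.degrees(np.arctan2(vt[0,1],vt[0,0])).round(2))
print('handle');box(.042,.055,305,350,120,215)
print('blade');box(.03,.0415,330,350,135,166)
print('whole');box(.02,.055,305,350,120,215)
print('cheeks');box(.045,.075,115,185,100,215)
print('base');box(.012,.03,115,185,100,215)
print('block');box(.012,.075,115,185,100,215)
S=W[100:215,115:185].reshape(-1,3);print(np.histogram(S[:,2],bins=np.arange(-.01,.08,.005)))
print('short');box(.042,.06,220,250,130,185)
# side view check
W=world('side','side0')
print('side handle');box(.01,.06,195,280,145,180)
print('side block');box(.012,.075,145,240,255,305)
E
```

```text
handle
310 [ 483.1 -218.7] [ 22.4 133.9] 71.81 0.0462
  mean [ 0.4637 -0.2118] dir 161.99
blade
46 [ 548.5 -239.8] [ 4.6 68.8] 72.88 0.0377
  mean [ 0.547  -0.2394] dir 161.92
whole
426 [ 500.1 -224.2] [ 22.6 170.4] 71.89 0.0428
  mean [ 0.4754 -0.2147] dir 161.51
cheeks
786 [582.5 274.9] [99.9 65. ] 14.0 0.0579
  mean [0.5831 0.2749] dir -167.38
base
2116 [521.  259.6] [221.9  91.1] 13.77 0.0188
  mean [0.4976 0.2502] dir -172.67
block
3047 [522.2 259.8] [224.2  91.1] 13.77 0.0298
  mean [0.5234 0.2573] dir -168.74
(array([  50, 3801, 1055,   37,   63, 1572,  455,   45,   43,   49,   53,
         84,  102,  256,  342,    2,    0]), array([-0.01 , -0.005,  0.   ,  0.005,  0.01 ,  0.015,  0.02 ,  0.025,
        0.03 ,  0.035,  0.04 ,  0.045,  0.05 ,  0.055,  0.06 ,  0.065,
        0.07 ,  0.075]))
short
251 [541.1  28.9] [105.3  21.4] 7.84 0.0465
  mean [0.5279 0.027 ] dir -172.44
side handle
477 [ 534.2 -225.8] [ 30.1 237.5] 74.98 0.0339
  mean [ 0.4875 -0.212 ] dir 159.71
side block
2825 [523.8 263.4] [223.8  94.1] 13.87 0.0328
  mean [0.5272 0.2707] dir -162.86
```

drive_tool(plan=[[1,[0.035,0.032,-0.005],-3.1],[1,[0.035,0.032,-0.005],-3.1],[1,[0.035,0.032,-0.005],-3.1],[1,[0.035,0.032,-0.005],-3.1],[1,[0.035,0.032,-0.005],-3.1],[1,[0.035,0.032,-0.005],-3.1],[1,[0.035,0.032,-0.005],-3.1],[1,[0.035,0.032,-0.005],-3.1],[1,[0.035,0.032,-0.005],-3.1],[1,[0.038,0.03,-0.005],-3.4]], grip_force=40)

```text
time: 1.35
ee_pos: [0.4797, -0.2161, 0.203]
tcp_rot: [180.0, 0.0, -18.2]
wrist_force: [0.1, -0.6, -0.4]
opening: 0.0853
```

```bash
python3 - <<'E'
from h import *
o=monitor.get_obs();print(o['ee_pos'],o['tcp_rot'],o['qd'])
snap('wrist','w0')
o=monitor.get_obs();print(o['ee_pos'],o['tcp_rot'],o['time'])
E
```

```text
[ 0.47970613 -0.21608121  0.20295838] [ 1.79998698e+02  1.21739513e-02 -1.81760671e+01] [ 3.86924318e+01  2.24834596e+01  1.79319069e+01 -4.79023536e+00
  4.16492971e-02  6.57729516e+01]
[ 0.48283147 -0.21322452  0.2016219 ] [-1.79888331e+02  1.77835085e-02 -1.82237215e+01] 1.4
```

View pics/w0.png

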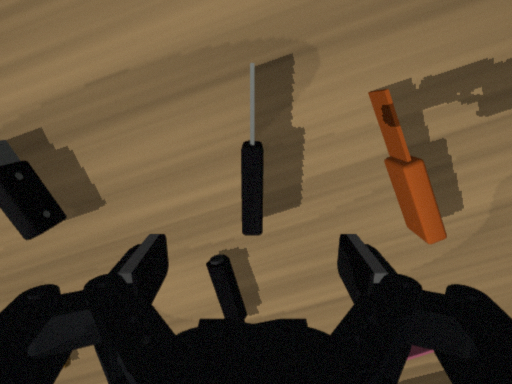

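```bash
python3 - <<'E'
from h import *
snap('wrist','w1'); snap('wrist','w2')
for f in('w1','w2'):
    W=world('wrist',f); z=np.load('pics/'+f+'.npz');print(z['p'],z['r'])
    S=W[40:245,225:285].reshape(-1,3);S=S[(S[:,2]>.02)&(S[:,2]<.06)]
    c,s,a=cv2.minAreaRect((S[:,:2]*1000).astype(np.float32));print(np.round(c,1),np.round(s,1),a,np.percentile(S[:,2],95))
    H=S[S[:,2]>.044];print('mean top',H.mean(0).round(4))
E
```

```text
[ 0.48283147 -0.21322452  0.2016219 ] [-1.79888331e+02  1.77835085e-02 -1.82237215e+01]
[ 501.2 -222.8] [ 22.  168.6] 71.70674896240234 0.04898764919415922
mean top [ 0.4682 -0.2119  0.0477]
[ 0.48100713 -0.21469565  0.20181911] [-1.79944520e+02  8.43716166e-02 -1.79466051e+01]
[ 501.1 -222.7] [ 22.  168.4] 71.7699203491211 0.048962048016582355
mean top [ 0.4681 -0.2117  0.0477]
```

drive_tool(plan=[[1,[0,0,-0.03],0],[1,[0,0,-0.03],0],[1,[0,0,-0.03],0],[1,[0,0,-0.03],0],[1,[0,0,-0.025],0],[1,[0,0,-0.015],0],[1,[0,0,-0.009],0],[1,[0,0,0],0],[1,[0,0,0],0]])

```text
time: 2.62
ee_pos: [0.4793, -0.2177, 0.0352]
tcp_rot: [180.0, -0.1, -18.1]
wrist_force: [1.0, 0.0, 0.1]
opening: 0.0857
```

drive_tool(plan=[[0,[0,0,0],0],[0,[0,0,0],0],[0,[0,0,0],0],[0,[0,0,0],0],[0,[0,0,0],0],[0,[0,0,0],0],[0,[0,0,0],0],[0,[0,0,0],0]], grip_force=50)

```text
time: 3.62
ee_pos: [0.479, -0.2174, 0.0345]
tcp_rot: [180.0, -0.0, -18.1]
wrist_force: [-0.4, 0.1, 4.8]
opening: 0.0213
```

drive_tool(plan=[[0,[0,0,0.015],0],[0,[0,0,0.025],0],[0,[0,0,0.03],0],[0,[0,0,0.03],0],[0,[0,0,0.03],0],[0,[0,0,0.02],0],[0,[0,0,0],0]])

```text
time: 4.5
ee_pos: [0.4793, -0.2177, 0.1861]
tcp_rot: [180.0, -0.2, -18.1]
wrist_force: [0.8, -0.3, -1.2]
opening: 0.0212
```

drive_tool(plan=[[0,[0,0.03,0],3.2],[0,[0,0.05,0],3.2],[0,[0,0.052,0],3.2],[0,[0,0.052,0],3.2],[0,[0,0.052,0],3.2],[0,[0,0.052,0],3.2],[0,[0,0.052,0],3.2],[0,[0,0.052,0],3.2],[0,[0.004,0.046,0],3.2],[0,[0.004,0.03,0],3.1]])

```text
time: 5.75
ee_pos: [0.4933, 0.1848, 0.1831]
tcp_rot: [-177.1, 0.1, 19.2]
wrist_force: [0.6, -0.6, -0.3]
opening: 0.021
```

drive_tool(plan=[[0,[0,0,0],0],[0,[0,0,0],0],[0,[0,0,0],0]])

```text
time: 6.12
ee_pos: [0.4936, 0.1826, 0.1841]
tcp_rot: [-177.1, 0.0, 19.0]
wrist_force: [-0.1, -0.3, -1.2]
opening: 0.0213
```

```bash
python3 - <<'E'
from h import *
snap('wrist','w3'); snap('side','side3');snap('top','top3')
z=np.load('pics/w3.npz');print(z['p'],z['r'])
a=np.vstack([cv2.imread('pics/side3.png')[100:384],]);cv2.imwrite('pics/s3.png',a)
E
```

```text
[0.49360343 0.18264144 0.18407718] [-1.77136824e+02  4.47600571e-02  1.90081431e+01]
```

View pics/w3.png

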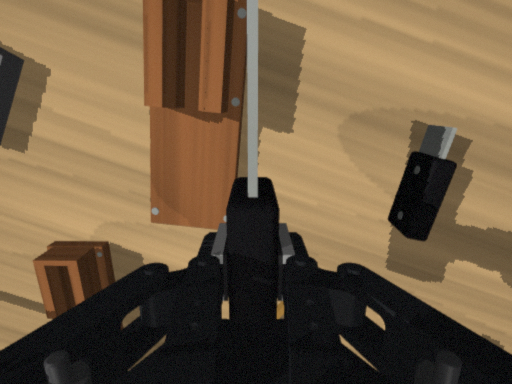

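View pics/s3.png

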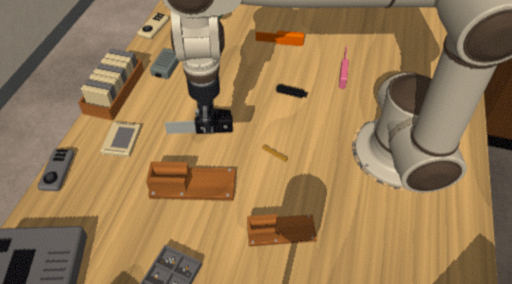

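View pics/top3.png

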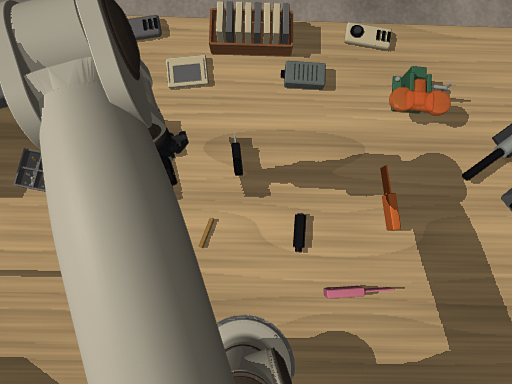

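```bash
python3 - <<'E'
from h import *
o=monitor.get_obs();print(o['q'].round(2),o['ee_pos'],o['tcp_rot'])
E
```

```text
[ 18.88   0.89  -1.84  87.28   2.87 179.87] [0.49377231 0.18282026 0.18437454] [-1.77130829e+02  9.70906377e-03  1.90178614e+01]
```

drive_tool(plan=[[0,[0,-0.035,0],-2],[0,[-0.002,-0.045,0],-3],[0,[-0.002,-0.045,0],-3],[0,[-0.003,-0.045,0],-3],[0,[-0.003,-0.045,0],-3],[0,[-0.003,-0.04,0],-3],[0,[0,-0.028,0],-2],[0,[0,0,0],0],[0,[0,0,0],0]])

```text
time: 7.4
ee_pos: [0.4806, -0.0994, 0.1843]
tcp_rot: [-177.1, 0.0, 0.1]
wrist_force: [-0.2, 0.3, -1.0]
opening: 0.0215
```

```bash
python3 - <<'E'
from h import *
o=monitor.get_obs();print(o['q'].round(2),o['ee_pos'],o['tcp_rot'],o['wrist_force'])
snap('side','side4'); im,_=load('side4'); cv2.imwrite('pics/s4.png',cv2.resize(im[100:300,130:330,::-1],None,fx=3,fy=3))
E
```

```text
[-13.18  -3.34  -6.01  88.01   2.8  166.72] [ 0.48062336 -0.09937741  0.18431824] [-1.77114773e+02  1.88822235e-02  7.61837299e-02] [-0.15604583  0.34301324 -0.9534488 ]
```

View pics/s4.png

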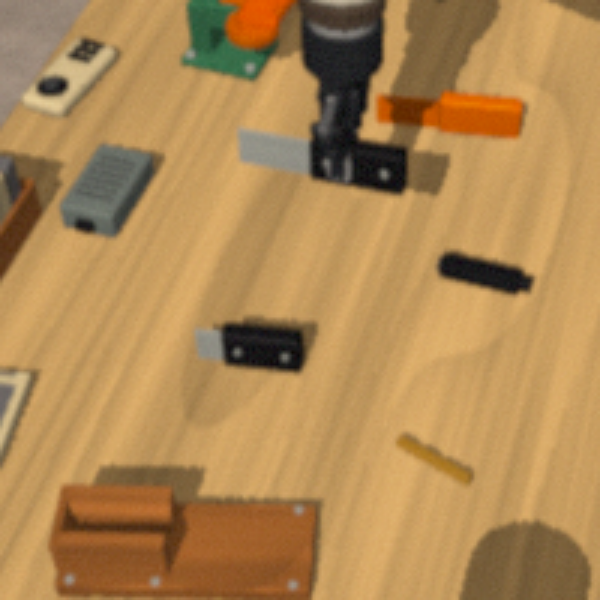

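drive_tool(plan=[[0,[0,0,-0.03],0],[0,[0,0,-0.035],0],[0,[0,0,-0.035],0],[0,[0,0,-0.025],0],[0,[0,0,-0.015],0],[0,[0,0,-0.006],0],[0,[0,0,-0.002],0],[0,[0,0,0],0],[0,[0,0,0],0]])

```text
time: 8.57
ee_pos: [0.4812, -0.0996, 0.037]
tcp_rot: [-177.1, -0.0, 0.1]
wrist_force: [-0.1, -0.3, -1.8]
opening: 0.0217
```

drive_tool(plan=[[0,[0,0,-0.001],0],[0,[0,0,-0.001],0],[0.3,[0,0,0],0],[0.5,[0,0,0],0],[1,[0,0,0],0],[1,[0,0,0],0],[1,[0,0,0],0],[1,[0,0,0],0],[1,[0,0,0],0],[1,[0,0,0],0]])

```text
time: 9.82
ee_pos: [0.4808, -0.0995, 0.0343]
tcp_rot: [-177.1, 0.0, 0.1]
wrist_force: [0.0, -0.6, -0.2]
opening: 0.0855
```

drive_tool(plan=[[1,[0,0,0.02],0],[1,[0,0,0.03],0],[1,[0,0,0.035],0],[1,[0,0,0.035],0],[1,[0,0,0.03],0],[1,[0,0,0.01],0],[1,[0,0,0],10.7],[1,[0,0,0],10.7]])

```text
time: 10.82
ee_pos: [0.4805, -0.0995, 0.1933]
tcp_rot: [-177.1, 0.1, 21.8]
wrist_force: [-0.2, -0.7, -0.8]
opening: 0.0855
```

```bash
python3 - <<'E'
from h import *
o=monitor.get_obs();print(o['q'].round(2),o['ee_pos'],o['tcp_rot'],o['opening'])
snap('side','side5'); im,_=load('side5'); cv2.imwrite('pics/s5.png',cv2.resize(im[100:300,130:330,::-1],None,fx=3,fy=3))
E
```

```text
[-12.96  -2.3   -4.02  89.99   2.35 145.18] [ 0.48052177 -0.09952531  0.19332546] [-1.77091368e+02  6.94741660e-02  2.18301308e+01] 0.08554293968578493
```

View pics/s5.png

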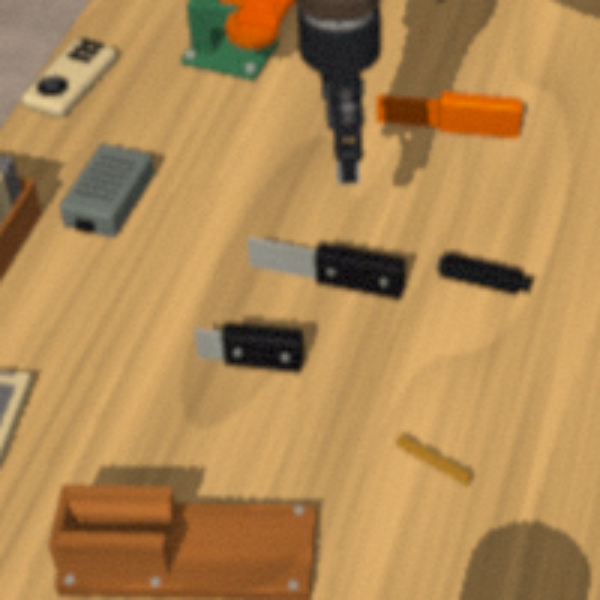

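drive_tool(plan=[[1,[0,0,0],10.7],[1,[0,0,0],10.7],[1,[0,0,0],10.7],[1,[0,0,0],10.7],[1,[0,0,0],10.7],[1,[0,0,0],10.7],[1,[0,0,0],10.7],[1,[0,0,0],10.7],[1,[0,0,0],10.7],[1,[0,0,0],10.7]])

```text
time: 12.12
ee_pos: [0.4805, -0.0995, 0.1933]
tcp_rot: [-177.1, -0.0, 128.6]
wrist_force: [0.6, 0.2, 0.5]
opening: 0.0859
```

drive_tool(plan=[[1,[0,0,0],10.7],[1,[0,0,0],10.7],[1,[0,0,0],10.7],[1,[0,0,0],10.7],[1,[0,0,0],8.5],[1,[0,0,0],0],[1,[0,0,0],0]])

```text
time: 13.0
ee_pos: [0.4806, -0.0995, 0.1938]
tcp_rot: [-177.1, -0.0, 179.5]
wrist_force: [0.4, 0.9, 0.2]
opening: 0.0852
```

```bash
python3 - <<'E'
from h import *
o=monitor.get_obs();print(o['q'].round(2),o['ee_pos'],o['tcp_rot'],o['opening'])
snap('wrist','w6');snap('top','top6')
W=world('top','top6')
S=W[100:215,255:325].reshape(-1,3);S=S[(S[:,2]>.03)&(S[:,2]<.053)]
c,s,a=cv2.minAreaRect((S[:,:2]*1000).astype(np.float32));print(np.round(c,1),np.round(s,1),a)
H=S[S[:,2]>.044];print(H.mean(0))
E
```

```text
[-10.19  -4.42  -5.98  87.96  -2.82  -9.72] [ 0.48060455 -0.09952183  0.1938173 ] [-1.77138345e+02 -7.72617814e-03  1.79525197e+02] 0.0852349476554084
[0. 0.] [0. 0.] 0.0
[nan nan nan]<stdin>:7: RuntimeWarning: Mean of empty slice.
  ret = um.true_divide(
```

View pics/w6.png

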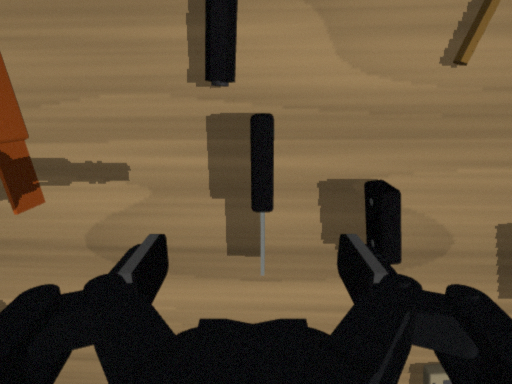

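View pics/top6.png

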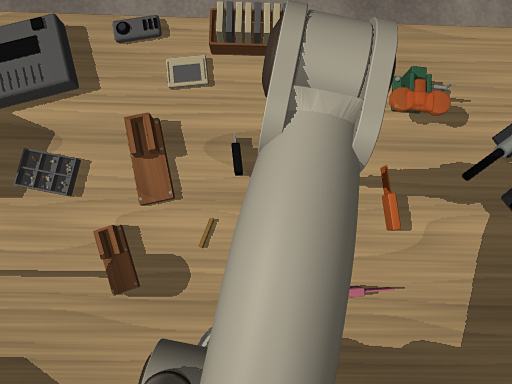

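```bash
python3 - <<'E'
from h import *
W=world('wrist','w6')
S=W[100:290,235:290].reshape(-1,3);S=S[(S[:,2]>.02)&(S[:,2]<.06)]
c,s,a=cv2.minAreaRect((S[:,:2]*1000).astype(np.float32));print(np.round(c,1),np.round(s,1),a)
H=S[S[:,2]>.044];print(H.mean(0),H[:,:2].min(0),H[:,:2].max(0))
E
```

```text
[504.  -97.6] [170.5  22. ] 0.6364167928695679
[ 0.46359064 -0.09765171  0.04765727] [ 0.41935964 -0.10886154] [ 0.51216041 -0.08661181]
```

drive_tool(plan=[[1,[0,0.001,-0.03],0.8],[1,[0,0,-0.035],0],[1,[0,0,-0.035],0],[1,[0,0,-0.03],0],[1,[0,0,-0.018],0],[1,[0,0,-0.01],0],[1,[0,0,0],0],[1,[0,0,0],0]])

```text
time: 14.1
ee_pos: [0.4814, -0.0987, 0.0373]
tcp_rot: [-177.1, 0.1, -179.4]
wrist_force: [0.3, 0.5, 0.9]
opening: 0.0854
```

drive_tool(plan=[[0,[0,0,0],0],[0,[0,0,0],0],[0,[0,0,0],0],[0,[0,0,0],0],[0,[0,0,0],0],[0,[0,0,0],0],[0,[0,0,0],0],[0,[0,0,0],0]], grip_force=50)

```text
time: 15.1
ee_pos: [0.4809, -0.0986, 0.0365]
tcp_rot: [-177.1, 0.0, -179.4]
wrist_force: [-0.3, 0.3, 4.6]
opening: 0.0213
```

drive_tool(plan=[[0,[0,0,0.015],0],[0,[0,0,0.025],0],[0,[0,0,0.03],0],[0,[0,0,0.03],0],[0,[0,0,0.03],0],[0,[0,0,0.02],0],[0,[0,0.025,0],1],[0,[0,0.04,0],1.5],[0,[0,0.045,0],2],[0,[0,0.045,0],2]])

```text
time: 16.35
ee_pos: [0.4804, 0.0577, 0.1869]
tcp_rot: [-177.1, 0.0, -172.9]
wrist_force: [1.6, 0.0, -1.1]
opening: 0.0216
```

drive_tool(plan=[[0,[0,0.045,0],2],[0,[0,0.045,0],2],[0,[0.002,0.045,0],1.5],[0,[0.002,0.035,0],1.2],[0,[0.0015,0.025,0],0],[0,[0,0,0],0],[0,[0,0,0],0],[0,[0,0,0],0]])

```text
time: 17.35
ee_pos: [0.4863, 0.2507, 0.1865]
tcp_rot: [-177.1, 0.0, -166.3]
wrist_force: [1.0, -0.5, -1.4]
opening: 0.0216
```

```bash
python3 - <<'E'
from h import *
o=monitor.get_obs();print(o['q'].round(2),o['ee_pos'],o['tcp_rot'],o['opening'])
snap('wrist','w7');snap('side','side7')
im,_=load('side7'); cv2.imwrite('pics/s7.png',cv2.resize(im[130:330,100:300,::-1],None,fx=3,fy=3))
E
```

```text
[28.61  4.39  2.02 88.35 -2.79 14.9 ] [0.48625954 0.25066224 0.18653606] [-1.77122021e+02  2.56003856e-02 -1.66267024e+02] 0.021605067869487012
```

View pics/w7.png

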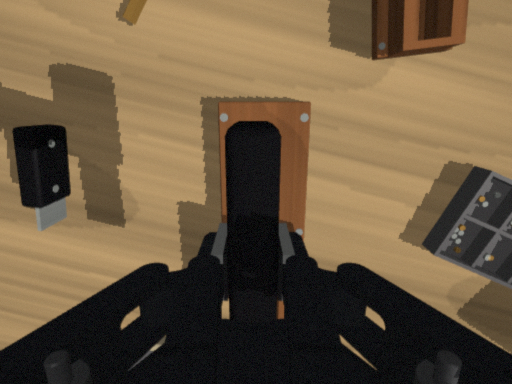

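View pics/s7.png

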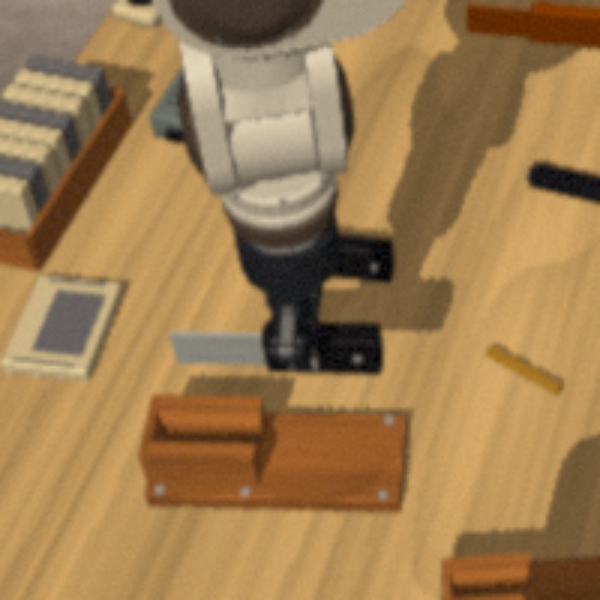

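```bash
python3 - <<'E'
from h import *
W=world('wrist','w7')
Q=np.array([.472,.2477]);a=np.radians(13.8);X=np.array([np.cos(a),np.sin(a)]);Y=np.array([-X[1],X[0]])
S=W[90:235,205:325].reshape(-1,3)
L=S[(S[:,2]>.014)&(S[:,2]<.026)]-np.r_[Q,0]
x=L[:,:2]@X;y=L[:,:2]@Y;print('ledge',np.percentile(x,[1,50]),L[:,2].mean())
for lo in np.arange(-.055,0,.01):
    m=(x>lo)&(x<lo+.01);print(lo.round(3),y[m].min().round(4),y[m].max().round(4))
H=S[S[:,2]>.12]-np.r_[Q,0];print('handle y',np.percentile(H[:,:2]@Y,[2,50,98]),'x',np.percentile(H[:,:2]@X,[2,98]),np.percentile(H[:,2],[5,95]))
for z0 in(.045,.055):
    pass
W=world('top','top0');S=W[100:215,115:185].reshape(-1,3);C=S[S[:,2]>.055]-np.r_[Q,0]
print('cheeks x',np.percentile(C[:,:2]@X,[1,99]),'y',np.percentile(C[:,:2]@Y,[1,99]))
C=S[(S[:,2]>.014)&(S[:,2]<.026)]-np.r_[Q,0];xx=C[:,:2]@X;C=C[(xx<.05)&(xx>-.05)]
print('ledge top y',np.percentile(C[:,:2]@Y,[1,99]),xx.min())
E
```

```text
ledge [-0.05804352 -0.01902579] 0.020065849148778743
-0.055 -0.0427 0.0469
-0.045 -0.0431 0.0464
-0.035 -0.0423 0.047
-0.025 -0.043 0.0464
-0.015 -0.043 0.0469
-0.005 -0.0422 0.0465
handle y [-0.01365692  0.00032126  0.01208186] x [-0.04747595  0.00381758] [0.1800161  0.19943879]
cheeks x [-0.22716129  0.16227615] y [-0.21868691  0.03159752]
ledge top y [-0.04464235  0.04404175] -0.06049867349543753
```

drive_tool(plan=[[0,[0,0.0015,-0.02],0],[0,[0,0,-0.025],0],[0,[0,0,-0.02],0],[0,[0,0,-0.015],0],[0,[0,0,-0.012],0],[0,[0,0,-0.01],0],[0,[0,0,-0.01],0],[0,[0,0,-0.01],0],[0,[0,0,0],0],[0,[0,0,0],0]])

```text
time: 18.7
ee_pos: [0.4864, 0.2531, 0.0646]
tcp_rot: [-177.1, 0.0, -166.2]
wrist_force: [0.7, 0.6, -0.7]
opening: 0.0216
```

drive_tool(plan=[[0,[0,0,-0.003],0],[0,[0,0,-0.002],0],[0,[0,0,-0.002],0],[0,[0,0,0],0],[0,[0,0,0],0]])

```text
time: 19.32
ee_pos: [0.4863, 0.253, 0.0573]
tcp_rot: [-177.1, 0.0, -166.2]
wrist_force: [1.0, 0.4, -0.9]
opening: 0.0215
```

```bash
python3 - <<'E'
from h import *
snap('side','side8')
im,_=load('side8'); cv2.imwrite('pics/s8.png',cv2.resize(im[180:330,120:270,::-1],None,fx=4,fy=4))
E
```

```text
(no output)
```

View pics/s8.png

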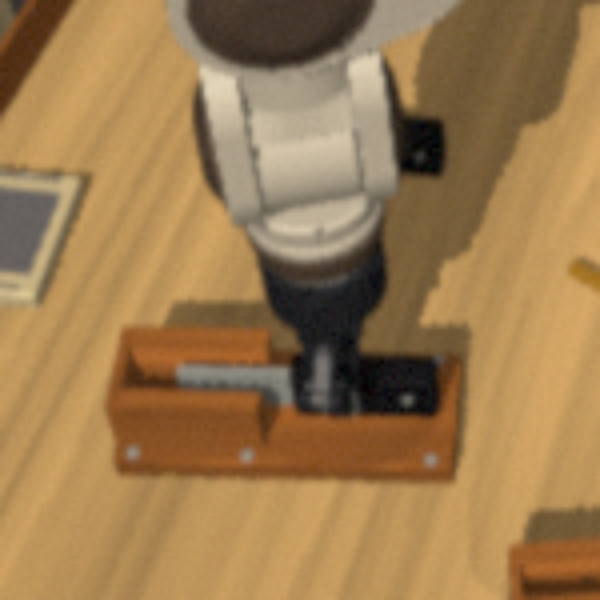

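drive_tool(plan=[[0,[0,0,-0.001],0],[0,[0,0,-0.001],0],[0,[0,0,0],0],[0,[0,0,0],0]])

```text
time: 19.88
ee_pos: [0.4864, 0.253, 0.0565]
tcp_rot: [-177.1, 0.1, -166.2]
wrist_force: [-1.7, -2.4, 9.1]
opening: 0.0213
```

Contact (9 N up). Release.

drive_tool(plan=[[0.3,[0,0,0],0],[0.4,[0,0,0],0],[0.6,[0,0,0],0],[1,[0,0,0],0],[1,[0,0,0],0],[1,[0,0,0],0],[1,[0,0,0],0],[1,[0,0,0],0]])

```text
time: 20.88
ee_pos: [0.4862, 0.253, 0.0553]
tcp_rot: [-177.1, 0.0, -166.2]
wrist_force: [-0.1, -0.4, 0.7]
opening: 0.0853
```

drive_tool(plan=[[1,[0,0,0.015],0],[1,[0,0,0.025],0],[1,[0,0,0.03],0],[1,[0,0,0.035],0],[1,[0,0,0.035],0],[1,[0,0,0.02],0],[1,[0,0,0],0],[1,[0,0,0],0]])

```text
time: 21.88
ee_pos: [0.4861, 0.2529, 0.2147]
tcp_rot: [-177.1, -0.0, -166.2]
wrist_force: [0.6, 0.5, -0.4]
opening: 0.0858
```

```bash
python3 - <<'E'
from h import *
snap('side','side9');snap('wrist','w9');print(monitor.get_obs()['ee_pos'],monitor.get_obs()['opening'])
im,_=load('side9'); a=cv2.resize(im[200:350,120:270,::-1],(400,400)); b=cv2.resize(load('w9')[0][:,:,::-1],(400,300))
c=np.zeros((400,800,3),np.uint8);c[:,:400]=a;c[:300,400:]=b;cv2.imwrite('pics/s9.png',c)
W=world('wrist','w9')
Q=np.array([.472,.2477]);t=np.radians(13.8);X=np.array([np.cos(t),np.sin(t)]);Y=np.array([-X[1],X[0]])
g=load('w9')[0].max(-1)
S=W.reshape(-1,3);L=S-np.r_[Q,0];x=L[:,:2]@X;y=L[:,:2]@Y
m=(abs(y)<.025)&(x>-.08)&(x<.06)&(S[:,2]>.06)&(S[:,2]<.085)
print('handle x',np.percentile(x[m],[1,99]),'y',np.percentile(y[m],[1,99]),'z',np.percentile(S[m,2],[5,50,95]))
n=(abs(y)<.012)&(x>.055)&(x<.15)&(S[:,2]>.04)&(S[:,2]<.075);print('blade',n.sum(),np.percentile(x[n],[1,99]),np.percentile(y[n],[1,50,99]),np.percentile(S[n,2],[5,50,95]))
l=(abs(S[:,2]-.02)<.005)&(x>-.055)&(x<.04)&(abs(y)<.06);print('ledge y',np.percentile(y[l],[1,99]))
E
```

```text
[0.48587043 0.25274677 0.21419265] 0.08527625938502216
handle x [-0.04567847  0.04714177] y [-0.01011522  0.01084706] z [0.06537778 0.06780867 0.06910449]
blade 532 [0.05655296 0.14818671] [-0.01197584 -0.00817786  0.00218329] [0.04817304 0.05489969 0.06093995]
ledge y [-0.04194515  0.046201  ]
```

View pics/s9.png

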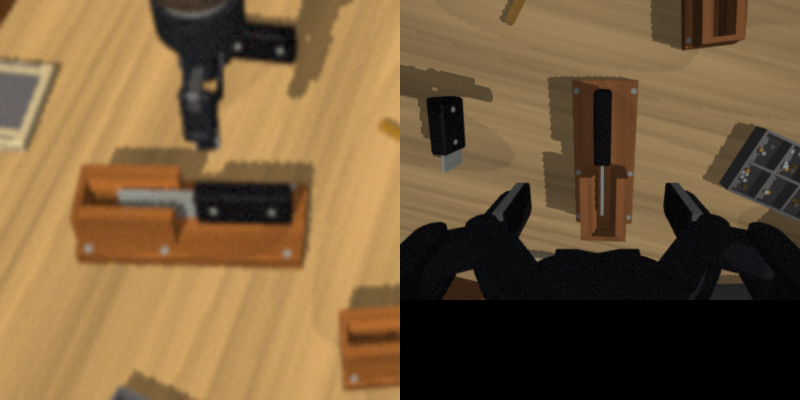

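```bash
python3 -c "
from workcell import job
print(job.job_done())"
```

```text
the job is handed in; nothing more can be done
None
```

The long pry tool is in the larger block, with its blade down in the slot and its handle upright on the ledge. I let go of it, raised the gripper clear and handed the job in at about 22 s of the 43 s allowed.

**Last checks, from the wrist camera after release:**
- **Handle along the slot line:** it spans about -46 to +47 mm from the seat, so its middle is within about 1 mm of it.
- **Handle across:** it is centred within about 0.5 mm of the slot line found from the first top picture. The wrist picture puts the block's centre about 2 mm to one side. That disagreement is inside the 15 mm tolerance.
- **Height:** the handle top is at 68 mm, which is the 20 mm ledge plus the 48 mm handle, so it rests flat.
- **Blade:** the pictures show it inside the slot. My depth fit of the blade caught the cheeks as well, so I have no clean separate reading for the tip.
- **Short tool:** I never touched it. It looks unmoved in the pictures, but I did not measure its position again.

**What went wrong on the way:** The first grasp ran the last joint into its limit on the way to the block. That left about 3° of tilt in the commanded gripper pose for the rest of the job. I set the long tool down upright on clear bench, turned the gripper half round, picked it up again and then placed it. The handle settled level once released.

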